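# Hang the mill carrier on the drying rail

## Task

Take the hooked carrier that bears the tall turned pepper-mill body, lift its hook over the lip of the drying-conveyor rail and lower it, without dropping it, until it seats: tongue down behind the lip, carrier hanging upright from the rail. Leave the bowl's carrier and the loose mill body where they stand.

Things in the scene. Friction and masses are not known exactly. Their poses are not given: they have to be found in the camera images.
- mill_carrier: Aluminium carrier to hang, 0.42 kg, on the bench. Origin: underside of its shelf, z up, +x the way the hook points. In mm: shelf x -50..30, y +-30, 5 thick, bearing a fixed turned wooden pepper mill (48 wide, 85 tall, waisted, axis x -4). Back plate x 24..30, 40 wide, z 0..110. Arm on top x -4..64, 30 wide, z 110..116. Tongue down from its end x 58..64, z 86..110: hook slot 28 wide.
- grip_tab (a point): Where to grip the mill carrier from above: in the upright tab on its arm, near over its centre of mass, at (5, 0, 141) mm in the carrier's frame (same axes). The tab is 12 thick in x (close the fingers across this), 30 wide in y, z 116 to 156: it ends 15 mm above this point, and the arm's top is 25 mm below it.
- hook_tip (a point): Middle of the lower edge of the mill carrier's tongue, at (61, 0, 86) mm in the carrier's frame, same axes; 24 mm below the arm's underside.
- rail_lip (a point): Mid-length top edge of the fixed steel rail's front lip, 155 mm above the bench. z up, y along the rail, +x front to back: a carrier hangs with its +x along this +x. In mm: lip x -4..4, y +-150, its smooth front face (x -4) reaches 85 down. Behind it a channel x 4..48, floor 28 below the lip top, then a flange x 48..54, top 8 below. End cheeks past y +-150 rise 5 over the lip.
- rail: The same drying-conveyor rail (fixed): origin on the bench, 4 mm in front of (-x) and 155 mm under the lip point, same axes. Its posts and feet stand behind x 7 mm. A seated carrier's arm rests on the lip top: its origin is then 45 mm above the bench, its plate's outer face (carrier x 30) against or up to 20 mm before the rail's front face. Any place along it will do.
- bowl_carrier: Bystander: the same carrier, same frame and sizes, but bearing a low wide turned bowl (78 mm across, 36 tall) in place of the mill. Stands on the bench.
- loose_mill: Bystander: a turned pepper-mill body alone, without carrier or hook, 48 mm across, 85 tall, standing on the bench; origin at the middle of its foot. (A fixed blue tin, 60 x 90 mm, 129 high, also stands about 0.40 m ahead, 0.33 m left of the robot.)
There are look-alikes about, which are no part of the job. What is shaped like the mill_carrier but purple or yellow is not meant.

How it is judged (in metres and radians):
On the way:
1. the tongue has been lifted above the lip and stands over the channel behind it (x of hook_tip in the frame of rail_lip between 0.004 and 0.05 m and y of hook_tip in the frame of rail_lip between -0.13 and 0.13 m and z of hook_tip in the frame of rail_lip above 0.001 m), for 0.1 s.
At the end, for the whole second after the job is handed in: The mill carrier's tongue is behind the lip (its tip 4 to 50 mm behind the lip's middle, within 130 mm of the rail's middle along it) and at least 14 mm below the lip top; the carrier hangs within 0.26 rad of upright, at rest (x of hook_tip in the frame of rail_lip between 0.004 and 0.05 m and y of hook_tip in the frame of rail_lip between -0.13 and 0.13 m and z of hook_tip in the frame of rail_lip below -0.014 m and angle between mill_carrier's own z axis and vertical below 0.26 rad and linear speed of mill_carrier below 0.02 m/s and angular speed of mill_carrier below 0.15 rad/s); the robot touches nothing.
It fails at once if the carrier was dropped onto the rail (faster than 0.45 m/s as its tongue goes down behind the lip) (x of hook_tip in the frame of rail_lip between 0.004 and 0.05 m and y of hook_tip in the frame of rail_lip between -0.13 and 0.13 m and z of hook_tip in the frame of rail_lip between -0.03 and 0 m and linear speed of mill_carrier above 0.45 m/s).
It fails at once if the bowl's carrier was moved more than 30 mm or tipped (distance of bowl_carrier from where it was at the start of the episode above 0.03 m or angle between bowl_carrier's own z axis and vertical above 0.4 rad).
It fails at once if the loose mill body was moved more than 30 mm or tipped (distance of loose_mill from where it was at the start of the episode above 0.03 m or angle between loose_mill's own z axis and vertical above 0.4 rad).
It also fails if it takes over 35 s, if anything falls off the work surface, if the arm or the gripper's body presses on something with over 40 N, if the wrist force passes 120 N, or if a joint passes its speed limit or range.

## Robot

A 6-joint arm with a two-finger parallel gripper is mounted at the origin on the work surface. World frame = base frame: x ahead of the robot, y to its left, z up, the work surface at z = 0. Lengths are in m, angles in degrees, forces in N, time in s.
With the tool pointing down it reaches from about 0.25 to 0.725 m from the base axis. Payload 9.7 kg.
Tool frame: the origin (TCP) lies at the very end of the fingers, on their centre line; the grasp point (between the pads) lies 19 mm behind it; z points along the fingers, y is the line along which they close (so a half turn about z gives the same grasp; the last joint's range is limited). The gripper opens to 85 mm and grips with 20 to 120 N. Pads are 22 mm wide; open, the fingers measure 114 mm over their backs; the gripper's body (76 mm by 85 mm) begins 54 mm behind the grasp point. The pads swing forward as they close: fully open they stand 13 mm farther back than shut.
Start: joints at [0, 4.979, 10.078, 95.1, 0, 90], TCP at [0.55, -0, 0.231] pointing down, gripper open.
Joint ranges: [-179.16, 179.16], [-48.56, 103.87], [-65.8, 70.77], [-126.05, 130.52], [-82.76, 87.17], [-180, 180]. Speed limits (degrees/s): [127.2, 127.2, 147.25, 180, 180, 180].

## Interface

Orientations are given as [roll, pitch, yaw] about the fixed x, y, z axes, in that order (R = Rz(yaw) Ry(pitch) Rx(roll)).
In Python, from workcell import bot gives the robot as it stands.
- The arm moves only by the tool arm_command, never from a script. Its argument "series" is a list of rows, each a list of 4 numbers: the shift along the tool's x, y, z in m, then the turn about the tool's z in rad. A call has exactly 5 rows; each row is the pose to reach, as a shift and turn from the pose commanded when the call began, along the tool's axes at that moment; what a row does not reach only later rows make up. A row lasts 1/10 s, in which the tool goes at most 50 mm and 8.59 degrees, less where a joint would pass 70% of its speed; a pose out of reach is approached as far as the arm can. A call with a gripper value outside its range is refused whole. "hand" is the finger opening in m, from 0 to 0.0854, set as the call begins (left out, the last holds). The fingers move at their own pace and stop on an object; "grip_force" is the grip in N (left out, the last holds). Time passes only in rows, so rows that repeat a pose let the fingers close, or fill a call up. It gives the time, the measured TCP pose, the force, the opening and the grip force at its end, in the units of the state.
- bot.get_obs(): the state, without advancing time (a new reading comes with each control period).
- bot.camera(name): name is "scene" or "side" or "wrist"; returns a dict with "color" (420x560x3 uint8, blue, green, red), "camera_matrix" (3x3 intrinsics, pixels), "dist_coeffs" ([k1, k2, p1, p2, k3] as OpenCV has them; the pictures are not rectified), "xyz" and "orientation" of the camera in the world; the wrist camera has in their place "T_tool_cam" (4x4, takes a point from camera to tool coordinates, whose origin is the TCP and whose axes are the flange's). Camera axes: x right, y up, looking along -z (the intrinsics and any distortion apply to the point x, -y, -z); pixel columns grow to the right and rows downward; lengths in m; the calibration is good to about 2 mm. A picture is of the moment at which its call begins: read the wrist's pose just before it. There is no depth.
- bot.job_done(): hands the job in; it is judged then, once.
Trained networks look in the newest picture that a camera, given by its name, has taken for a name from the list of things; names that differ only in an ending like _2 or _b are one class to them, and where a whole thing is asked for, a point or a joint stands for the part that bears it (a point fixed in the world has none). Each returns a list of dicts, best first, with "confidence" (0 to 1); they miss things now and then, are a little off and sometimes report something else, mostly with a low value. They report only what shows in the picture. A call takes as long as a camera call. They do not tell look-alikes from the thing itself.
- bot.find_in(camera, target): "location" ([column, row] in pixels, amid what is visible of it).
- bot.mark_of(camera, target): "location" ([column, row] in pixels: a listed point, or the origin of a listed thing).
The state is a dict: "time": time; "q": joint angles; "qd": joint speeds; "joint_efforts": joint torques, N m; "ee_pos": TCP position; "tcp_rot": TCP orientation; "wrist_force": force on the tool from outside, world axes, zero at the start; "torque": the same for the moment, N m; "opening": finger opening in m; "grasp_force": force on a finger pad.
Only numpy, scipy, OpenCV 4.12 (cv2) and the standard library are available. Lean on these libraries where they do the work, as an engineer would, in place of code of your own. Each camera call takes 0.05 s, during which the arm holds its last target. There are 200 camera calls.

## Working session

There is one attempt and no reset: what is moved stays moved. The work goes in short steps, Python scripts to look and compute and a tool call to move; the robot and the scene stay as the last step left them, time stands still between calls to the robot, and variables do not carry over. Pictures are saved under pics/ and viewed, at most 11 in all, crops included, and the job is handed in when it is done.

Besides the shell and the picture viewer there is one more tool, called after "Emit:" as name(argument=value, ...), one argument or row to a line, values as JSON. arm_command: Moves the arm, as the interface text tells. Its arguments: {"type":"object","properties":{"series":{"type":"array"},"hand":{"type":"number"},"grip_force":{"type":"number"}},"required":["series"]}

```bash
mkdir -p pics
cat > h.py <<'E'
import numpy as np, cv2
from workcell import bot
from scipy.spatial.transform import Rotation as R
def rot(o): return R.from_euler('xyz',o,degrees=True).as_matrix()
def cam(n,save=None):
    s=bot.get_obs(); c=bot.camera(n)
    if n=='wrist':
        T=np.eye(4);T[:3,:3]=rot(s['tcp_rot']);T[:3,3]=s['ee_pos'];T=T@np.array(c['T_tool_cam']);c['Rw']=T[:3,:3];c['p']=T[:3,3]
    else:
        c['p']=np.array(c['xyz']); o=np.array(c['orientation']); c['Rw']=o if o.shape==(3,3) else rot(o)
    if save: cv2.imwrite('pics/'+save,c['color'])
    return c
def ray(c,px):
    u=cv2.undistortPoints(np.array([[px]],float),np.array(c['camera_matrix'],float),np.array(c['dist_coeffs'],float))[0,0]
    d=c['Rw']@np.array([u[0],-u[1],-1]); return c['p'],d/np.linalg.norm(d)
def atz(c,px,z):
    p,d=ray(c,px); return p+d*(z-p[2])/d[2]
def proj(c,P):
    q=(np.atleast_2d(P)-c['p'])@c['Rw']; q=q*[1,-1,-1]
    return cv2.projectPoints(q,np.zeros(3),np.zeros(3),np.array(c['camera_matrix'],float),np.array(c['dist_coeffs'],float))[0][:,0]
def tri(rs):
    A=np.zeros((3,3));b=np.zeros(3)
    for p,d in rs:
        M=np.eye(3)-np.outer(d,d);A+=M;b+=M@p
    return np.linalg.solve(A,b)
E
python3 - <<'E'
from h import *
np.set_printoptions(precision=3,suppress=True)
s=bot.get_obs();print(s['time'],s['ee_pos'],s['tcp_rot'])
ims=[]
for n in ['scene','side','wrist']:
    c=cam(n);print(n,c['p'],c.get('orientation'));ims.append(c['color'])
    for t in ['mill_carrier','bowl_carrier','loose_mill','rail']:
        print(' find',t,[(np.round(d['location']),round(d['confidence'],2)) for d in bot.find_in(n,t)])
    for t in ['mill_carrier','grip_tab','hook_tip','rail_lip','bowl_carrier','loose_mill']:
        for d in bot.mark_of(n,t):
            z={'grip_tab':.141,'hook_tip':.086,'rail_lip':.155}.get(t,0)
            print(' mark',t,np.round(d['location'],1),round(d['confidence'],2),atz(c,d['location'],z))
for n,i in zip('abc',ims): cv2.imwrite(f'pics/{n}.png',i)
print(bot.get_obs()['time'])
E
```

```text
0.0 [0.55  0.    0.231] [-179.922   -0.002   90.001]
scene [1.081 0.529 0.75 ] [ 46.248  -0.873 131.375]
 find mill_carrier [(array([288., 310.]), 0.94), (array([422., 304.]), 0.88), (array([343., 256.]), 0.73), (array([196., 268.]), 0.58)]
 find bowl_carrier [(array([297., 201.]), 0.55)]
 find loose_mill [(array([264., 238.]), 0.61)]
 find rail [(array([183., 142.]), 0.6)]
 mark mill_carrier [290.3 327.5] 0.97 [0.714 0.262 0.   ]
 mark mill_carrier [194.3 286.2] 0.94 [0.771 0.06  0.   ]
 mark mill_carrier [344.1 275.1] 0.7 [0.547 0.267 0.   ]
 mark mill_carrier [408.1 318.2] 0.65 [0.55  0.416 0.   ]
 mark grip_tab [430.9 271.8] 0.89 [0.544 0.421 0.141]
 mark grip_tab [350.9 227.6] 0.72 [0.55  0.263 0.141]
 mark grip_tab [189.7 244.2] 0.7 [0.775 0.074 0.141]
 mark grip_tab [294.3 279. ] 0.6 [0.71  0.259 0.141]
 mark hook_tip [325.1 230.5] 0.95 [0.543 0.205 0.086]
 mark hook_tip [458.  301.9] 0.8 [0.524 0.478 0.086]
 mark hook_tip [262.3 282.8] 0.67 [0.721 0.198 0.086]
 mark hook_tip [222.5 271.5] 0.56 [0.751 0.127 0.086]
 mark rail_lip [196.4 128.8] 0.74 [ 0.542 -0.167  0.155]
 mark 
[... 1126 characters left out ...]
.6] 0.58 [0.755 0.135 0.086]
 mark hook_tip [210.5 241. ] 0.57 [0.72  0.2   0.086]
 mark rail_lip [331.4 124.4] 0.98 [ 0.54  -0.19   0.155]
 mark bowl_carrier [340.3 251.8] 0.84 [0.477 0.081 0.   ]
 mark loose_mill [281.2 252.9] 0.87 [0.599 0.112 0.   ]
wrist [0.549 0.083 0.372] None
 find mill_carrier [(array([509., 110.]), 0.9)]
 find bowl_carrier [(array([193., 100.]), 0.72)]
 find loose_mill [(array([339.,  72.]), 0.95)]
 find rail [(array([252., 344.]), 0.94)]
 mark mill_carrier [471.8 111.9] 0.82 [0.769 0.068 0.   ]
 mark hook_tip [523.6  45.1] 0.64 [0.754 0.127 0.086]
 mark bowl_carrier [209.2  98.1] 0.76 [0.469 0.081 0.   ]
 mark loose_mill [331.7  75.4] 0.93 [0.605 0.105 0.   ]
1.65
```

View pics/a.png

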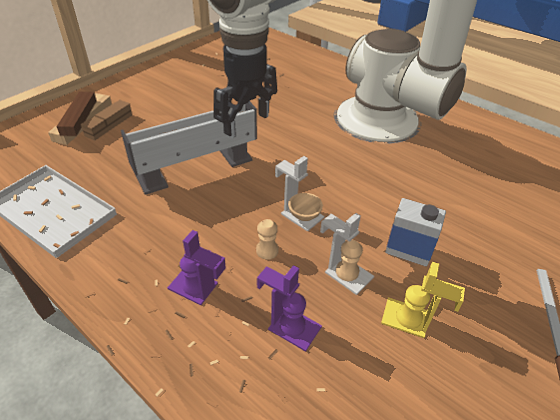

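View pics/b.png

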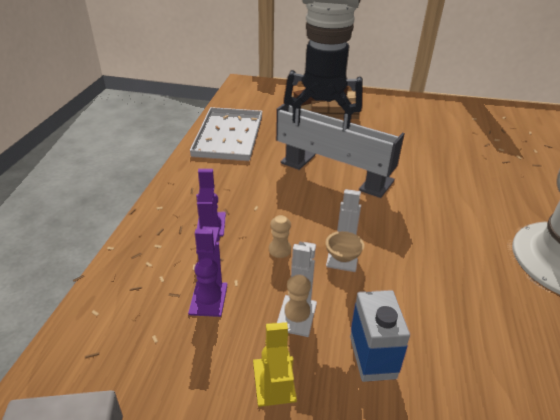

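Candidates in the scene picture are purple (290,327), purple (194,286), aluminium with wooden mill (344,275), yellow (408,318), aluminium with bowl (296,216) and a loose mill (265,248). Only the one at (344,275) is bare aluminium and bears a tall mill. I'll confirm it with a crop and look at the rail as well.

Run:
```python
import cv2,numpy as np
a=cv2.imread('pics/a.png');b=cv2.imread('pics/b.png')
f=lambda i,x,y,w,h,s:cv2.resize(i[y:y+h,x:x+w],None,fx=s,fy=s,interpolation=cv2.INTER_CUBIC)
m=np.zeros((600,800,3),np.uint8)
m[:300,:400]=f(a,300,200,100,75*1,4)[:300];m[:300,400:]=f(b,260,230,100,75,4)
m[300:,:400]=f(a,115,90,160,120,2.5);m[300:,400:]=f(b,265,90,160,120,2.5)
cv2.imwrite('pics/m.png',m)
```

```text
(no output)
```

View pics/m.png

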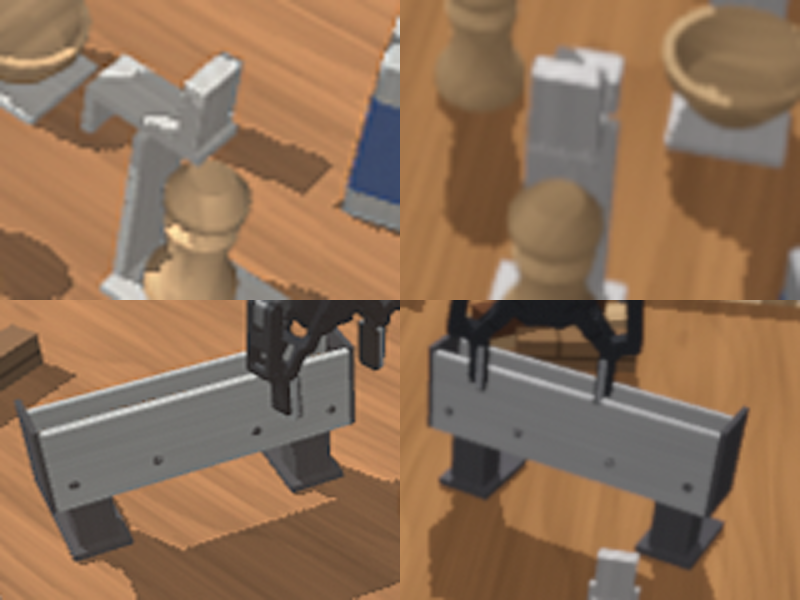

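View pics/c.png

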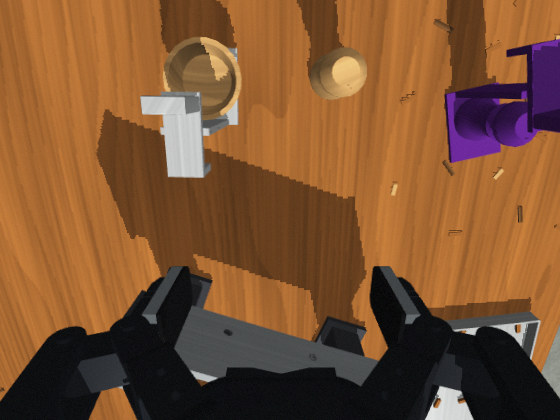

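Run:
```python
from h import *
np.set_printoptions(precision=4,suppress=True)
c1=cam('scene');c2=cam('side')
for n,c,l,r in [('scene',c1,(131,143.2),(255,109.2)),('side',c2,(277.8,110.8),(393,142.8))]:
    L=atz(c,l,.155);Q=atz(c,r,.155);d=L-Q;print(n,L,Q,np.linalg.norm(d),(L+Q)/2,np.degrees(np.arctan2(d[1],d[0])))
def t(p,q): return tri([ray(c1,p),ray(c2,q)])
L=t((131,143.2),(277.8,110.8));Q=t((255,109.2),(393,142.8));print(L,Q)
print('lip',t((196.4,128.8),(331.4,124.4)))
g=t((350.9,227.6),(299.6,250.8));h=t((325.1,230.5),(305.7,256.3));o=t((344.1,275.1),(297.1,311.4));print('tab',g,'tip',h,'o',o)
```

```text
scene [ 0.6749 -0.2306  0.155 ] [ 0.3923 -0.1257  0.155 ] 0.3014694114277624 [ 0.5336 -0.1781  0.155 ] -20.350489369516026
side [ 0.679  -0.2296  0.155 ] [ 0.3953 -0.1352  0.155 ] 0.29899159389649843 [ 0.5371 -0.1824  0.155 ] -18.400124680551684
[ 0.6778 -0.2253  0.1581] [ 0.3968 -0.1217  0.1607]
lip [ 0.5411 -0.1691  0.1601]
tab [0.5451 0.2577 0.1421] tip [0.5382 0.201  0.0826] o [ 0.5411  0.2615 -0.0042]
```

The crop confirms the target: bare aluminium with a mill, scene pixel (344,275). The rail's front top edge measures 300 mm long at 155–160 mm high, which matches the sizes given. Next I'll move the wrist camera over the target.

Emit:
arm_command(
  series=[
    [0.026,0.009,0,-0.145],
    [0.052,0.018,0,-0.29],
    [0.078,0.027,0,-0.435],
    [0.104,0.036,0,-0.58],
    [0.13,0.045,0,-0.725],
  ],
)

```text
time: 2.25
ee_pos: [0.5953, 0.1311, 0.2313]
tcp_rot: [180.0, 0.0, 131.9]
wrist_force: [0.2, 1.2, 0.7]
opening: 0.0854
grasp_force: 0.0
```

```bash
cat >> h.py <<'E'
def go(xy,yaw,z=None):
    "tool-frame shift/turn to reach TCP xy,z and world yaw (deg) from now"
    s=bot.get_obs();Rm=rot(s['tcp_rot']);p=np.array(s['ee_pos']);z=p[2] if z is None else z
    print('t',round(s['time'],2),'p',p.round(4),'rot',np.round(s['tcp_rot'],2),'q6',round(s['q'][5],1),'F',np.round(s['wrist_force'],1),'op',round(s['opening'],4))
    print('shift',(Rm.T@(np.r_[xy,z]-p)).round(4),'turn',round(-np.radians((yaw-s['tcp_rot'][2]+180)%360-180),4))
E
python3 -c "
from h import *
go((.635,.256),173)"
```

```text
t 2.25 p [0.5953 0.1311 0.2313] rot [180.     0.   131.88] q6 60.5 F [0.2 1.2 0.7] op 0.0854
shift [0.0665 0.113  0.    ] turn -0.7178
```

Emit:
arm_command(
  series=[
    [0.013,0.022,0,-0.145],
    [0.027,0.045,0,-0.29],
    [0.04,0.068,0,-0.435],
    [0.053,0.09,0,-0.58],
    [0.066,0.113,0,-0.718],
  ],
)

```text
time: 2.75
ee_pos: [0.636, 0.2553, 0.2312]
tcp_rot: [-180.0, 0.0, 173.0]
wrist_force: [-0.1, -0.3, 0.6]
opening: 0.0858
grasp_force: 0.0
```

Run:
```python
from h import *
np.set_printoptions(precision=4,suppress=True)
go((.635,.256),173)
c=cam('wrist','w1.png');print(c['p'])
for t,z in [('mill_carrier',0),('grip_tab',.141),('hook_tip',.086)]:
    for d in bot.mark_of('wrist',t): print(t,np.round(d['location'],1),round(d['confidence'],2),atz(c,d['location'],z))
```

```text
t 2.75 p [0.636  0.2553 0.2312] rot [-180.      0.    173.02] q6 28.9 F [-0.1 -0.3  0.6] op 0.0858
shift [ 0.0011  0.0005 -0.    ] turn 0.0003
[0.5516 0.2651 0.3724]
mill_carrier [420.2  78.7] 0.9 [0.5513 0.4215 0.    ]
mill_carrier [276.6  86.8] 0.82 [0.5418 0.2622 0.    ]
mill_carrier [155.9 278.7] 0.7 [0.7648 0.0682 0.    ]
mill_carrier [290.2 227.1] 0.69 [0.7108 0.2583 0.    ]
mill_carrier [263.6  73.7] 0.18 [0.5265 0.2497 0.    ]
grip_tab [264.2  79.1] 0.86 [0.5395 0.2555 0.141 ]
grip_tab [287.8 291.3] 0.81 [0.7094 0.2523 0.141 ]
grip_tab [503.1  63.8] 0.8 [0.5474 0.4207 0.141 ]
hook_tip [202.2  89.4] 0.95 [0.5382 0.1994 0.086 ]
hook_tip [272.7  86.4] 0.74 [0.5433 0.2596 0.086 ]
hook_tip [101.   43.5] 0.66 [0.4907 0.122  0.086 ]
hook_tip [235.  272.1] 0.61 [0.7173 0.1978 0.086 ]
hook_tip [525.5  38.9] 0.58 [0.5282 0.4761 0.086 ]
```

View pics/w1.png

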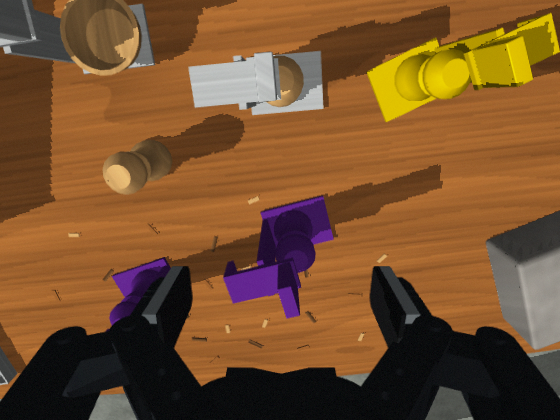

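Run:
```python
from h import *
np.set_printoptions(precision=4,suppress=True)
c=cam('wrist');g=c['color'][40:120,180:335]
e=atz(c,(190,67),.116);f=atz(c,(193.5,107),.116);print('end',e,f,np.linalg.norm(e-f),'mid',(e+f)/2)
k=atz(c,(322,51.5),.005);l=atz(c,(324.5,108.5),.005);print('shelf',k,l,np.linalg.norm(k-l),(k+l)/2)
d=(e+f)/2-(k+l)/2;print('len(114)',np.linalg.norm(d[:2]),np.degrees(np.arctan2(d[1],d[0])))
a=(e+f)/2;print('grip',a[:2]-d[:2]/np.linalg.norm(d[:2])*.059,(k+l)[:2]/2+d[:2]/np.linalg.norm(d[:2])*.055)
cv2.imwrite('pics/w1c.png',cv2.resize(g,None,fx=5,fy=5,interpolation=cv2.INTER_CUBIC))
```

```text
end [0.5218 0.2003 0.116 ] [0.5507 0.197  0.116 ] 0.029071968883373624 mid [0.5363 0.1986 0.116 ]
shelf [0.5122 0.3144 0.005 ] [0.5709 0.3119 0.005 ] 0.058766764435037214 [0.5415 0.3131 0.005 ]
len(114) 0.11461432537932965 -92.63577640266514
grip [0.539  0.2576] [0.539  0.2582]
```

View pics/w1c.png

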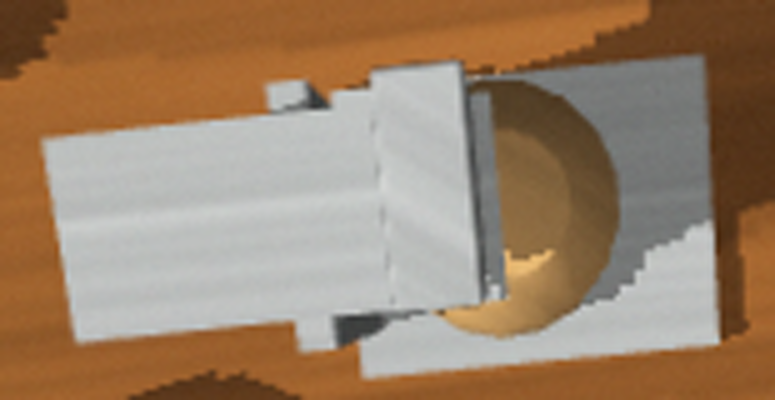

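Run:
```python
from h import *
from scipy.optimize import least_squares
np.set_printoptions(precision=4,suppress=True)
c=cam('wrist')
uv=np.array([[44,139],[77,342],[705,57],[719,343],[372,68],[463,62],[482,304],[393,307],[362,378]])/5+[180,40]
M=np.array([[64,-15,116],[64,15,116],[-50,-30,5],[-50,30,5],[11,-15,156],[-1,-15,156],[-1,15,156],[11,15,156],[24,30,5]])/1000.
def P(v,M):
    return M@R.from_euler('z',v[2]).as_matrix().T+[v[0],v[1],0]
for s in (1,-1):
    m=M*[1,s,1]
    r=least_squares(lambda v:(proj(c,P(v,m[:8]))-uv[:8]).ravel(),[.54,.26,-1.6]);print(s,r.x[:2],np.degrees(r.x[2]),r.cost,r.fun.reshape(-1,2).round(1).tolist())
    if r.cost<100: v=r.x;print('grip',P(v,np.array([[.005,0,.141]])));g=P(v,np.array([[.005,0,.141]]))[0]
go(g[:2],np.degrees(v[2])+270)
```

```text
1 [0.5394 0.2616] -92.3309733253816 3.0664780530414517 [[-0.6, -0.4], [-0.7, -0.0], [-0.2, -0.5], [-0.2, 0.4], [-0.5, -0.2], [0.4, -0.9], [1.0, 0.4], [0.4, 1.5]]
grip [[0.5392 0.2567 0.141 ]]
-1 [0.5408 0.2615] -92.90164308379136 9836.658797363267 [[5.8, 41.6], [-7.0, -40.0], [2.4, 59.4], [-2.7, -55.8], [4.5, 51.3], [4.6, 51.0], [-3.1, -46.9], [-4.4, -45.9]]
t 3.05 p [0.6357 0.2536 0.2314] rot [-179.99    0.    172.55] q6 29.2 F [ 0.7 -0.5  0.7] op 0.0851
shift [ 0.0961 -0.0095  0.    ] turn -0.0893
```

Emit:
arm_command(
  series=[
    [0.035,-0.004,0,-0.04],
    [0.07,-0.007,0,-0.087],
    [0.096,-0.01,0,-0.087],
    [0.096,-0.01,0.03,-0.087],
    [0.096,-0.01,0.06,-0.087],
  ],
)

```text
time: 3.55
ee_pos: [0.5391, 0.256, 0.1726]
tcp_rot: [179.9, 0.2, 177.6]
wrist_force: [0.4, 0.7, -0.1]
opening: 0.0852
grasp_force: 0.0
```

Emit:
arm_command(
  series=[
    [0,0,0.02,0],
    [0,0,0.035,0],
    [0,0,0.046,0],
    [0,0,0.046,0],
    [0,0,0.046,0],
  ],
)

```text
time: 4.05
ee_pos: [0.5396, 0.2566, 0.1261]
tcp_rot: [180.0, 0.0, 177.6]
wrist_force: [0.9, 0.1, 0.2]
opening: 0.0853
grasp_force: 0.0
```

Run:
```python
from h import *
go((.5392,.2567),177.7,.125)
c=cam('wrist','w2.png')
```

```text
t 4.05 p [0.5396 0.2566 0.1261] rot [1.7998e+02 4.0000e-02 1.7763e+02] q6 27.8 F [0.9 0.1 0.2] op 0.0853
shift [0.0004 0.0001 0.0011] turn -0.0012
```

View pics/w2.png

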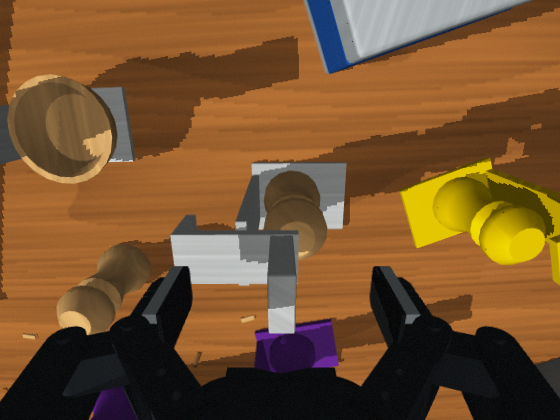

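The tab, at pixel (283,290), stands centred between the pads. I'll close the fingers and lift.

Emit:
arm_command(
  series=[
    [0,0,0,0],
    [0,0,0,0],
    [0,0,0,0],
    [0,0,0,0],
    [0,0,0,0],
  ],
  hand=0,
  grip_force=70,
)

```text
time: 4.6
ee_pos: [0.5393, 0.2567, 0.1253]
tcp_rot: [180.0, 0.0, 177.7]
wrist_force: [1.3, 1.5, 2.1]
opening: 0.0124
grasp_force: 1.6
```

Emit:
arm_command(
  series=[
    [0,0,0,0],
    [0,0,0,0],
    [0,0,-0.004,0],
    [0,0,-0.012,0],
    [0,0,-0.02,0],
  ],
)

```text
time: 5.1
ee_pos: [0.5391, 0.2565, 0.1455]
tcp_rot: [-180.0, -0.0, 177.7]
wrist_force: [-0.1, -0.1, -3.7]
opening: 0.0113
grasp_force: 68.1
```

Emit:
arm_command(
  series=[
    [0,0,-0.03,0],
    [0,0,-0.065,0],
    [0,0,-0.1,0],
    [0,0,-0.14,0],
    [0,0,-0.17,0],
  ],
)

```text
time: 5.6
ee_pos: [0.5391, 0.2565, 0.3185]
tcp_rot: [179.9, 0.1, 177.7]
wrist_force: [0.4, 0.4, -2.9]
opening: 0.0111
grasp_force: 68.7
```

Run:
```python
from h import *
# lip centre (.534,-.184), rail x dir -109.4deg ; waypoint: tip 60mm in front of the lip
a=np.radians(-109.4);ux=np.array([np.cos(a),np.sin(a)]);lip=np.array([.534,-.184])
for tipx in (-.05,.021):
    g=lip+ux*(tipx-.056);print(g);go(g,160.6)
```

```text
[ 0.56920908 -0.0840184 ]
t 5.6 p [0.5391 0.2565 0.3185] rot [1.7994e+02 1.2000e-01 1.7766e+02] q6 27.8 F [ 0.4  0.4 -2.9] op 0.0111
shift [-4.400e-02 -3.391e-01 -3.000e-04] turn 0.2978
[ 0.54562564 -0.15098721]
t 5.6 p [0.5391 0.2565 0.3185] rot [1.7994e+02 1.2000e-01 1.7766e+02] q6 27.8 F [ 0.4  0.4 -2.9] op 0.0111
shift [-2.310e-02 -4.069e-01 -4.000e-04] turn 0.2978
```

Emit:
arm_command(
  series=[
    [-0.003,-0.02,0,0.03],
    [-0.007,-0.055,0,0.06],
    [-0.012,-0.09,0,0.09],
    [-0.017,-0.13,0,0.12],
    [-0.022,-0.17,0,0.15],
  ],
)

```text
time: 6.1
ee_pos: [0.5542, 0.0845, 0.3159]
tcp_rot: [180.0, 0.0, 169.0]
wrist_force: [0.9, 0.8, -4.0]
opening: 0.0109
grasp_force: 68.9
```

```bash
python3 -c "
from h import *
go((.569,-.084),160.6)"
```

```text
t 6.1 p [0.5542 0.0845 0.3159] rot [1.7999e+02 3.0000e-02 1.6903e+02] q6 19.6 F [ 0.9  0.8 -4. ] op 0.0109
shift [-0.0466 -0.1626  0.    ] turn 0.1471
```

Emit:
arm_command(
  series=[
    [-0.01,-0.035,0,0.03],
    [-0.02,-0.07,0,0.06],
    [-0.03,-0.105,0,0.09],
    [-0.04,-0.14,0,0.12],
    [-0.046,-0.16,0,0.147],
  ],
)

```text
time: 6.6
ee_pos: [0.569, -0.0825, 0.3158]
tcp_rot: [-180.0, 0.0, 160.5]
wrist_force: [0.1, 0.9, -4.0]
opening: 0.0105
grasp_force: 69.0
```

Emit:
arm_command(
  series=[
    [0,0,0.02,0],
    [0,0,0.04,0],
    [0,0,0.055,0],
    [0,0,0.06,0],
    [0,0,0.06,0],
  ],
)

```text
time: 7.1
ee_pos: [0.5689, -0.0799, 0.2552]
tcp_rot: [-180.0, -0.0, 160.6]
wrist_force: [0.1, 0.7, -3.4]
opening: 0.0107
grasp_force: 68.9
```

Run:
```python
from h import *
go((.569,-.084),160.6)
a=cam('scene')['color'];b=cam('side')['color'];w=cam('wrist','w3.png')['color']
f=lambda i,x,y,w,h,s:cv2.resize(i[y:y+h,x:x+w],None,fx=s,fy=s,interpolation=cv2.INTER_CUBIC)
cv2.imwrite('pics/m2.png',np.hstack([f(a,105,50,160,200,2.5),f(b,260,50,160,200,2.5)]))
for n in('scene','side','wrist'):
    for t in('hook_tip','grip_tab','rail_lip'):
        print(n,t,[(np.round(d['location'],1).tolist(),round(d['confidence'],2)) for d in bot.mark_of(n,t)])
```

```text
t 7.1 p [ 0.5689 -0.0799  0.2552] rot [-1.7999e+02 -4.0000e-02  1.6065e+02] q6 11.4 F [ 0.1  0.7 -3.4] op 0.0107
shift [-0.0014 -0.0038 -0.    ] turn 0.0008
scene hook_tip [([204.9, 114.3], 0.9), ([218.7, 271.5], 0.86), ([261.9, 281.1], 0.69), ([457.3, 301.2], 0.64)]
scene grip_tab [([432.5, 274.5], 0.94), ([209.2, 104.8], 0.89), ([292.6, 276.5], 0.83)]
scene rail_lip [([192.8, 128.1], 0.97)]
side hook_tip [([325.7, 108.1], 0.96), ([213.5, 238.5], 0.88), ([205.6, 213.7], 0.8), ([279.2, 391.9], 0.71)]
side grip_tab [([315.7, 94.4], 0.91), ([204.1, 173.3], 0.87), ([207.1, 236.5], 0.85), ([273.6, 333.7], 0.57)]
side rail_lip [([332.3, 122.1], 0.59)]
wrist hook_tip [([497.5, 272.5], 0.59), ([192.3, 236.8], 0.58), ([427.8, 143.4], 0.4)]
wrist grip_tab [([484.5, 328.1], 0.71), ([278.0, 284.2], 0.69)]
wrist rail_lip [([152.2, 205.6], 0.96), ([283.9, 195.9], 0.3)]
```

View pics/m2.png

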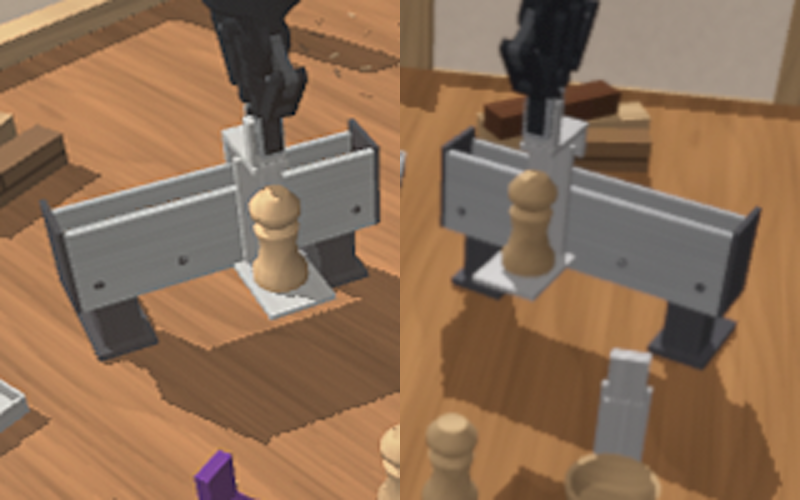

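View pics/w3.png

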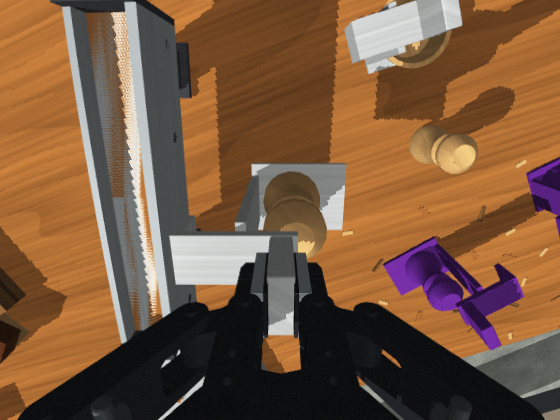

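Run:
```python
from h import *
np.set_printoptions(precision=4,suppress=True)
c=cam('wrist');im=c['color']
g=cv2.cvtColor(im,cv2.COLOR_BGR2GRAY).astype(int)
for r in (20,60,100,140,180,200): print(r,g[r,100:200:2].tolist())
m=atz(c,(152.2,205.6),.155);e=atz(c,(131,6),.155);d=m-e
print('mid',m,'end',e,np.linalg.norm(d),np.degrees(np.arctan2(d[1],d[0])))
# expected lip edges from current estimate
a=np.radians(-109.4);ux=np.array([np.cos(a),np.sin(a)]);uy=np.array([-ux[1],ux[0]]);lip=np.array([.534,-.184])
for x in(-.004,.004):
  print(x,proj(c,np.array([np.r_[lip+ux*x+uy*y,.155] for y in(-.15,-.1,-.05,0,.03)])).round(1).tolist())
```

```text
20 [113, 111, 111, 94, 87, 86, 72, 161, 164, 188, 225, 229, 232, 193, 194, 193, 194, 194, 181, 74, 74, 74, 74, 70, 73, 70, 71, 76, 71, 75, 76, 73, 60, 26, 24, 28, 24, 109, 144, 148, 151, 149, 150, 147, 147, 144, 142, 104, 84, 81]
60 [115, 119, 111, 74, 75, 73, 76, 75, 92, 89, 230, 234, 232, 228, 231, 204, 194, 191, 193, 193, 193, 73, 75, 75, 71, 72, 72, 73, 71, 74, 76, 73, 76, 75, 73, 76, 74, 77, 65, 26, 38, 40, 38, 40, 32, 80, 82, 80, 80, 82]
100 [113, 117, 112, 96, 102, 79, 76, 76, 96, 76, 92, 233, 231, 233, 233, 232, 232, 219, 195, 195, 195, 196, 195, 73, 75, 77, 73, 75, 71, 74, 74, 75, 75, 73, 75, 75, 74, 74, 77, 73, 123, 131, 134, 136, 140, 137, 134, 135, 132, 132]
140 [73, 77, 94, 76, 77, 74, 77, 75, 83, 98, 118, 118, 114, 182, 218, 204, 225, 196, 168, 230, 199, 198, 198, 197, 183, 75, 75, 77, 76, 75, 75, 77, 77, 76, 72, 75, 72, 26, 53, 75, 76, 84, 126, 134, 138, 140, 140, 138, 135, 136]
180 [75, 78, 74, 76, 81, 109, 96, 101, 96, 89, 93, 94, 120, 122, 115, 115, 174, 177, 226, 239, 240, 238, 212, 204, 202, 202, 202, 88, 75, 71, 73, 74, 74, 78, 74, 74, 75, 76, 73, 75, 74, 76, 75, 107, 114, 112, 111, 114, 114, 122]
200 [81, 76, 75, 74, 71, 76, 85, 101, 88, 101, 93, 92, 96, 108, 95, 115, 101, 189, 181, 131, 171, 131, 160, 182, 205, 205, 205, 205, 85, 74, 74, 73, 75, 75, 74, 74, 76, 76, 77, 75, 73, 75, 74, 75, 112, 115, 118, 117, 120, 120]
mid [ 0.5339 -0.1786  0.155 ] end [ 0.3991 -0.1287  0.155 ] 0.14372048166681853 -20.309321512348514
-0.004 [[125.4, -1.0], [134.2, 76.6], [142.9, 146.2], [151.2, 207.8], [155.9, 241.2]]
0.004 [[113.9, -0.6], [123.4, 76.8], [132.7, 146.2], [141.5, 207.8], [146.6, 241.2]]
```

Run:
```python
from h import *
np.set_printoptions(precision=4,suppress=True)
c=cam('wrist')
X=np.array([atz(c,(u,r),.155) for r,u in [(20,137),(60,141.3),(100,145.3),(140,149),(180,153.5),(200,155.3)]])
k,b=np.polyfit(X[:,0],X[:,1],1);print(X[:,:2].tolist());print('ang',np.degrees(np.arctan(k)),'y at .534',k*.534+b)
d=np.array([1,k])/np.hypot(1,k);ux=np.array([d[1],-d[0]])
# tip now, from image: arm end corners (z = TCP offset)
s=bot.get_obs();z=s['ee_pos'][2]-.125+.116
for uv in [(170,236),(174,286)]:print('arm end',atz(c,uv,z))
o=np.array([.534,k*.534+b]);gy=d@(np.array([.56,-.1])-o);print('yaw',np.degrees(np.arctan2(ux[1],ux[0])),gy)
tcp=np.array(s['ee_pos'][:2]);print('tip x rel front edge now',ux@(tcp+ux*.056-o))
g=tcp+ux*(.0+ .004+.021-ux@(tcp+ux*.056-o));print(g);go(g,np.degrees(np.arctan2(ux[1],ux[0]))+270)
```

```text
[[0.4084289364331233, -0.1286282077706234], [0.4327199805366275, -0.13718452885491017], [0.45831660929427853, -0.14661797285435918], [0.4855082730071919, -0.15706334503648245], [0.5149227097062228, -0.16785371957857603], [0.5303883653840715, -0.1739854569286217]]
ang -20.42990194694788 y at .534 -0.17508978263264277
arm end [ 0.535  -0.1297  0.2463]
arm end [ 0.5632 -0.141   0.2463]
yaw -110.42990194694788 -0.0018463276844630366
tip x rel front edge now -0.04548116041147344
[ 0.5446 -0.146 ]
t 7.8 p [ 0.5692 -0.0799  0.2553] rot [180.     0.   160.65] q6 11.4 F [ 0.4 -0.3 -3.5] op 0.0109
shift [ 0.0013 -0.0705 -0.    ] turn 0.0188
```

Emit:
arm_command(
  series=[
    [0,-0.018,0,0.01],
    [0,-0.036,0,0.018],
    [0.001,-0.054,0,0.018],
    [0.001,-0.07,0,0.018],
    [0.001,-0.07,0,0.018],
  ],
)

```text
time: 8.3
ee_pos: [0.5445, -0.1473, 0.2554]
tcp_rot: [-180.0, 0.0, 159.5]
wrist_force: [0.1, -0.4, -3.8]
opening: 0.0106
grasp_force: 69.2
```

Emit:
arm_command(
  series=[
    [0,0,0.01,0],
    [0,0,0.025,0],
    [0,0,0.04,0],
    [0,0,0.05,0],
    [0,0,0.05,0],
  ],
)

```text
time: 8.8
ee_pos: [0.5445, -0.145, 0.2033]
tcp_rot: [-180.0, -0.2, 159.7]
wrist_force: [0.3, 0.9, -3.4]
opening: 0.0108
grasp_force: 69.0
```

Run:
```python
from h import *
go((.5446,-.146),159.6,.17)
c=cam('wrist','w4.png')
```

```text
t 8.8 p [ 0.5445 -0.145   0.2033] rot [-1.7999e+02 -1.6000e-01  1.5965e+02] q6 5.4 F [ 0.3  0.9 -3.4] op 0.0108
shift [-0.0005 -0.0009  0.0333] turn 0.0009
```

View pics/w4.png

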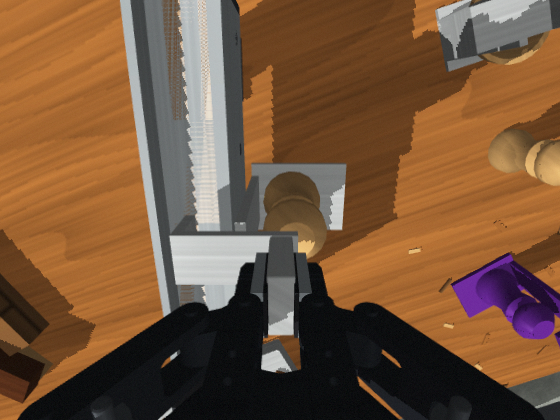

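Run:
```python
from h import *
c=cam('wrist');g=cv2.cvtColor(c['color'],cv2.COLOR_BGR2GRAY)
for r in (60,140,200):print(r,g[r,118:262:3].tolist())
o=np.array([.534,-.1751]);a=np.radians(-110.43);ux=np.array([np.cos(a),np.sin(a)]);uy=np.array([-ux[1],ux[0]])
for n,x,z in[('front',0,.155),('lipback',.008,.155),('fl in',.052,.147),('fl out',.058,.147)]:
    print(n,proj(c,np.array([np.r_[o+ux*x+uy*y,z] for y in(-.1,-.05,-.025,0)])).round(0).tolist())
```

```text
60 [133, 130, 127, 140, 186, 184, 185, 69, 68, 73, 66, 82, 81, 72, 72, 73, 72, 93, 105, 111, 111, 152, 200, 202, 224, 201, 167, 166, 162, 128, 124, 189, 191, 190, 192, 172, 70, 70, 68, 72, 67, 54, 75, 79, 78, 77, 74, 76]
140 [132, 129, 129, 127, 126, 126, 130, 190, 191, 190, 87, 70, 74, 69, 87, 106, 112, 110, 104, 110, 112, 114, 114, 105, 170, 189, 184, 178, 153, 153, 177, 192, 201, 189, 188, 189, 191, 71, 71, 69, 72, 70, 110, 117, 116, 119, 128, 129]
200 [118, 120, 121, 123, 125, 125, 126, 127, 125, 124, 195, 192, 191, 73, 71, 70, 78, 107, 102, 103, 99, 104, 111, 98, 85, 84, 72, 125, 145, 187, 215, 213, 188, 227, 114, 115, 112, 111, 72, 71, 70, 69, 67, 69, 68, 77, 78, 109]
front [[225.0, 68.0], [229.0, 157.0], [231.0, 196.0], [233.0, 233.0]]
lipback [[211.0, 68.0], [216.0, 157.0], [219.0, 196.0], [221.0, 233.0]]
fl in [[139.0, 70.0], [149.0, 155.0], [154.0, 192.0], [159.0, 227.0]]
fl out [[129.0, 71.0], [140.0, 155.0], [145.0, 192.0], [150.0, 227.0]]
```

The prediction matches the image: front lip edge at about 229, flange inner edge at about 148. I'll lower to the seat.

Emit:
arm_command(
  series=[
    [0,0,0.01,0],
    [0,0,0.018,0],
    [0,0,0.024,0],
    [0,0,0.028,0],
    [0,0,0.031,0],
  ],
)

```text
time: 9.4
ee_pos: [0.5449, -0.1456, 0.1738]
tcp_rot: [-180.0, -0.0, 159.6]
wrist_force: [-0.1, -1.1, -3.8]
opening: 0.011
grasp_force: 69.3
```

Emit:
arm_command(
  series=[
    [0,0,0.001,0],
    [0,0,0.001,0],
    [0,0,0.002,0],
    [0,0,0.002,0],
    [0,0,0.002,0],
  ],
)

```text
time: 9.9
ee_pos: [0.5451, -0.1457, 0.1724]
tcp_rot: [180.0, 0.0, 159.6]
wrist_force: [0.1, -0.1, -3.5]
opening: 0.0109
grasp_force: 69.3
```

Emit:
arm_command(
  series=[
    [0,0,0.0005,0],
    [0,0,0.001,0],
    [0,0,0.0015,0],
    [0,0,0.002,0],
    [0,0,0.002,0],
  ],
)

```text
time: 10.4
ee_pos: [0.5451, -0.1456, 0.1704]
tcp_rot: [180.0, 0.0, 159.6]
wrist_force: [-0.8, 0.0, -2.1]
opening: 0.011
grasp_force: 69.4
```

Emit:
arm_command(
  series=[
    [0,0,0.0005,0],
    [0,0,0.001,0],
    [0,0,0.001,0],
    [0,0,0.001,0],
    [0,0,0.001,0],
  ],
)

```text
time: 10.9
ee_pos: [0.5451, -0.1456, 0.1703]
tcp_rot: [180.0, 0.1, 159.6]
wrist_force: [-2.3, 2.1, 4.7]
opening: 0.0105
grasp_force: 70.6
```

Emit:
arm_command(
  series=[
    [0,0,0,0],
    [0,0,0,0],
    [0,0,0,0],
    [0,0,0,0],
    [0,0,0,0],
  ],
  hand=0.05,
)

```text
time: 11.4
ee_pos: [0.5451, -0.1457, 0.1692]
tcp_rot: [-180.0, -0.0, 159.6]
wrist_force: [-0.7, 0.1, 0.0]
opening: 0.05
grasp_force: 0.0
```

Emit:
arm_command(
  series=[
    [0,0,-0.01,0],
    [0,0,-0.025,0],
    [0,0,-0.045,0],
    [0,0,-0.07,0],
    [0,0,-0.1,0],
  ],
)

```text
time: 11.9
ee_pos: [0.5447, -0.1456, 0.2704]
tcp_rot: [-180.0, -0.0, 159.6]
wrist_force: [0.3, -0.2, -0.5]
opening: 0.05
grasp_force: 0.0
```

Run:
```python
from h import *
go((.5446,-.146),159.6,.27)
a=cam('scene')['color'];b=cam('side')['color']
f=lambda i,x,y,w,h,s:cv2.resize(i[y:y+h,x:x+w],None,fx=s,fy=s,interpolation=cv2.INTER_CUBIC)
cv2.imwrite('pics/m5.png',np.hstack([f(a,105,50,160,200,2.5),f(b,260,50,160,200,2.5)]))
```

```text
t 11.9 p [ 0.5447 -0.1456  0.2704] rot [-1.8000e+02 -4.0000e-02  1.5961e+02] q6 5.4 F [ 0.3 -0.2 -0.5] op 0.05
shift [-0.0001 -0.0004  0.0004] turn 0.0002
```

View pics/m5.png

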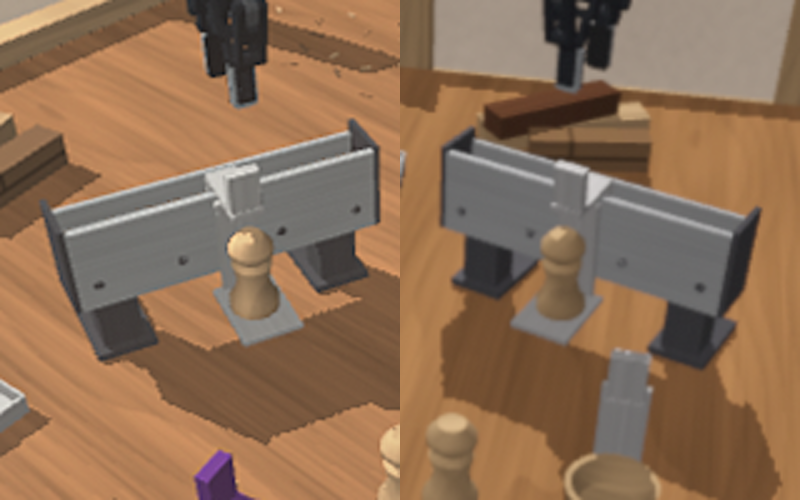

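The carrier hangs upright on the rail, with its arm over the lip at about (240,185) left and (572,185) right. The gripper is well clear.

```bash
python3 -c "
from workcell import bot
print(bot.job_done())"
```

```text
the job is handed in; nothing more can be done
None
```

The mill carrier is hung on the rail, upright with its tongue behind the lip in the final pictures, and the job was handed in at about 12 s; the bowl's carrier and the loose mill were not touched, and no verdict came back.

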